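Eject the wide brass bushing and stand it in the tray

TASK

Push the steel paddle of the bench ejector that holds the wider of the two brass bushings all the way down, so that the bushing is pushed up out of its nest, then grip the raised bushing, lift it out and set it down gently, standing upright, in the steel tray. Leave the narrower bushing seated in its own nest.

Things in the scene. Friction and masses are not known exactly. Their poses are not given: they have to be found in the camera images.
- bush_mid (a point): Centre (half-way up) of the wider brass bushing: upright tube, outside diameter 40 mm, bore 22, height 42, about 0.28 kg, z its axis. It starts loosely seated in a grey 70 x 70 mm nest, its top flush with the nest's top face 100 mm above the table (no grip). The ejector pin lifts it straight up 25 mm and keeps it there; its top 25 mm then stand clear.
- wide_paddle (a point): Centre of the top of the steel paddle (40 mm along x, 44 wide) of the ejector that holds the wider bushing, which stands 153 mm away along the paddle's x. The paddle starts 55 mm above the table; pressed with about 10 N it goes down 29 mm to a firm stop, swinging on an 85 mm rocker (tilt 10 degrees one way, then the other). It stays where it is left. Clear for 50 mm around.
- tray: Open steel parts tray, 160 mm along its x by 130 mm along its y, walls 22 mm tall and 4 mm thick, floor 4 mm thick; fixed and empty. Origin at the centre of its underside, on the table.
- small_mid (a point): Centre (half-way up) of the narrower brass bushing: 28 mm outside diameter, 42 mm tall, flush in the nest of a second ejector of the same make. To be left alone.
There are look-alikes about, which are no part of the job. What is shaped like the part that bears wide_paddle but green, purple or turquoise is not meant.

How it is judged:
By the outcome, as a careful person would: the job done as asked, in the order asked, and still so for the second after the job is handed in, with the robot touching nothing.
It also fails if it takes over 45 s, if anything falls off the work surface, if the arm or the gripper's body presses on something with over 40 N, if the wrist force passes 120 N, or if a joint passes its speed limit or range.

ROBOT

A 6-joint arm with a two-finger parallel gripper is mounted at the origin on the work surface. World frame = base frame: x ahead of the robot, y to its left, z up, the work surface at z = 0. Lengths are in m, angles in degrees, forces in N, time in s.
With the tool pointing down it reaches from about 0.4 to 0.825 m from the base axis. Payload 7 kg.
Tool frame: the origin (TCP) lies between the finger pads; the fingertips stand 19 mm ahead of it and the grasp point (between the pads) is the TCP (r.finger_overhang is the distance from the TCP to the fingertips, in m); z points along the fingers, y is the direction in which the jaws open and shut (so a half turn about z gives the same grasp; the last joint's range is limited). The gripper opens to 88 mm and grips with 3 to 60 N. Pads are 19 mm wide; open, the fingers measure 130 mm over their backs; the gripper's body (78 mm by 193 mm) begins 47 mm behind the grasp point.
Start: joints at [-58.149, 20.546, 0.682, 0, -70.136, -16.507], TCP at [0.179, -0.651, 0.246] pointing down, gripper open.
Joint ranges: [-176.03, 176.03], [-82.01, 121.73], [-58.28, 71.71], [-173.87, 95.51], [-174.79, -0.11], [-173.66, 173.66]. Speed limits (degrees/s): [136.94, 136.94, 172.46, 180, 180, 180].

INTERFACE

Orientations are given as [roll, pitch, yaw] about the fixed x, y, z axes, in that order (R = Rz(yaw) Ry(pitch) Rx(roll)).
In Python, from plant import r, optics gives the robot as it stands. The module is installed in compiled form; this text tells all that it offers.
- The arm moves only by the tool step_arm, never from a script. Its argument "increments" is a list of rows, each an object of numbers: "tx", "ty", "tz": the shift along the world's x, y, z in mm; "ax", "ay", "az": the turn, a rotation vector about the world's x, y, z in degrees; "claw": the gripper command: -1 is shut, 1 is fully open, values between are in proportion. In form: [{"tx": .., "ty": .., "tz": .., "ax": .., "ay": .., "az": .., "claw": ..}, ...]. A call has 1 to 12 rows; each row shifts and turns the commanded pose from where the row before left it; what a row does not reach is not made up. A row lasts 1/10 s, in which the tool goes at most 50 mm and 8.59 degrees, less where a joint would pass 70% of its speed; a pose out of reach is approached as far as the arm can. A call with a gripper value outside its range is refused whole. The fingers move at their own pace and stop on an object; "newtons" is the grip in N (left out, the last holds). Time passes only in rows, so rows that do not move let the fingers close. It gives the time, the measured TCP pose, the force and the opening at its end, in the units of the state.
- r.get_state(): the state, without advancing time (a new reading comes with each control period).
- optics.capture(name): name is "scene" or "top"; returns a dict with "image" (384x512x3 uint8, blue, green, red), "depth" (384x512 float32, m along the optical axis (not along the pixel's ray), 0 where there is no reading), "fx", "fy", "cx", "cy" (pixels), "R" (3x3) and "t" (3): a world point X has camera coordinates R X + t. Camera axes: x right, y down, z forward; pixel columns grow to the right and rows downward; lengths in m; the calibration is good to about 2 mm. A picture is of the moment at which its call begins.
- r.close_job(): hands the job in, once; it reports no verdict.
The state is a dict: "time_s": time; "joints": joint angles; "qd": joint speeds; "joint_torque": joint torques, N m; "tcp_pos": TCP position; "eef_rot": TCP orientation; "contact_force": force on the tool from outside, world axes, zero at the start; "moment": the same for the moment, N m; "gripper_width": finger opening in m.
Only numpy, scipy, OpenCV 4.12 (cv2) and the standard library are available. Lean on these libraries where they do the work, as an engineer would, in place of code of your own. Each camera call takes 0.05 s, during which the arm holds its last target. There are 200 camera calls.

## Working session

There is one attempt and no reset: what is moved stays moved. The work goes in short steps, Python scripts to look and compute and a tool call to move; the robot and the scene stay as the last step left them, time stands still between calls to the robot, and variables do not carry over. Pictures are saved under pics/ and viewed, about 8 in all and at most 12, crops included, and the job is handed in when it is done.

Besides the shell and the picture viewer there is one more tool, called after "Request:" in YAML: its name, and indented under it one key for each argument. step_arm: Moves the arm, as the interface text tells. Its arguments: {"type":"object","properties":{"increments":{"type":"array","items":{"type":"object","properties":{"tx":{"type":"number"},"ty":{"type":"number"},"tz":{"type":"number"},"ax":{"type":"number"},"ay":{"type":"number"},"az":{"type":"number"},"claw":{"type":"number"}}}},"newtons":{"type":"number"}},"required":["increments"]}

```bash
mkdir -p pics; cat > h.py <<'E'
import numpy as np, cv2
from plant import r, optics
def cap(n):
    c=optics.capture(n); np.savez(f'pics/{n}.npz',**c); return c
def ld(n): return dict(np.load(f'pics/{n}.npz'))
def w(c,u,v,d=None):
    if d is None:
        p=c['depth'][int(v)-1:int(v)+2,int(u)-1:int(u)+2]; d=np.median(p[p>0])
    X=np.array([(u-c['cx'])/c['fx']*d,(v-c['cy'])/c['fy']*d,d])
    return c['R'].T@(X-c['t'])
def wz(c,u,v,z):
    o=-c['R'].T@c['t']; k=c['R'].T@np.array([(u-c['cx'])/c['fx'],(v-c['cy'])/c['fy'],1]); return o+k*(z-o[2])/k[2]
E
python3 - <<'E'
from h import *
for n in('scene','top'):
    c=cap(n); cv2.imwrite(f'pics/{n}1.png',cv2.resize(c['image'],(800,600),interpolation=cv2.INTER_CUBIC))
    print(n,c['fx'],-c['R'].T@c['t'],c['R'][2])
print(r.get_state())
E
```

```text
scene 442.85744167943886 [ 1.22914281 -0.36564063  0.67333704] [-0.72119915  0.43342619 -0.54038275]
top 446.89563806573085 [0.3804383  0.07864204 1.23563018] [ 0.07574539  0.0187413  -0.99695105]
{'time_s': 0.1, 'joints': array([-5.81476827e+01,  2.05880289e+01,  6.39362040e-01, -1.88583450e-02,
       -7.01374351e+01, -1.65074297e+01]), 'qd': array([ 0.05195186, -0.21511948,  0.18719598,  0.05646431, -0.03819236,
       -0.09097508]), 'joint_torque': array([-1.51791290e-03, -5.84163845e+01,  2.93752581e+01,  7.01562747e+00,
        1.00997166e-02, -4.79220512e-05]), 'tcp_pos': array([ 0.17849969, -0.65053611,  0.24470754]), 'eef_rot': array([ 1.79912409e+02, -7.46908452e-03, -1.64661527e+02]), 'contact_force': array([ 0.09220647, -1.34468971, -0.23428752]), 'moment': array([ 0.00862743, -0.00338548, -0.00995894]), 'gripper_width': 0.0878993114450517}
```

View pics/scene1.png

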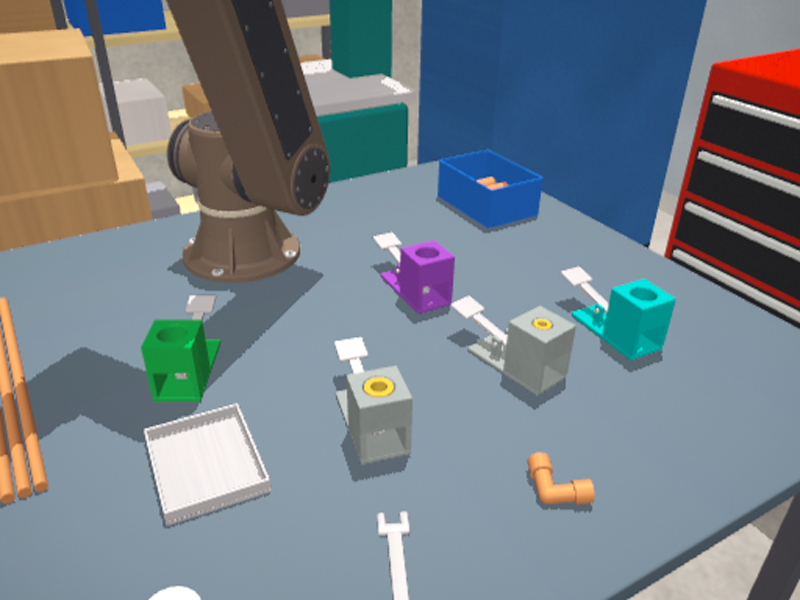

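View pics/top1.png

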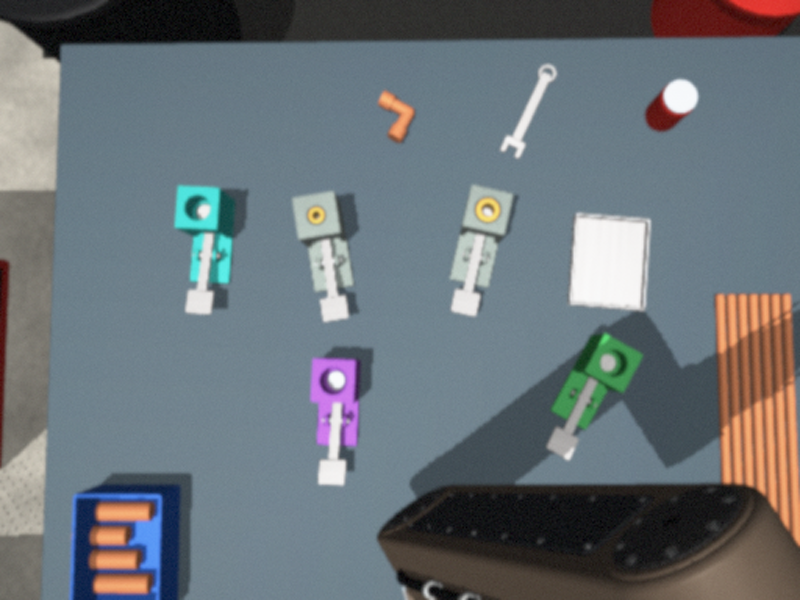

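Scene view: the wider bushing is at about (378,386) with its paddle at (351,349). The narrower one is at (542,323) and the tray at (207,463). Top view: wider bushing (487,210), its paddle (466,302), tray centre about (610,261).

```bash
python3 - <<'E'
from h import *
s=.64
S,T=ld('scene'),ld('top')
def tri(a,b):
    A=[];B=[]
    for c,(u,v) in((S,a),(T,b)):
        P=np.c_[c['R'],c['t']]; x=(u-c['cx'])/c['fx'];y=(v-c['cy'])/c['fy']
        for q in (x*P[2]-P[0],y*P[2]-P[1]): A.append(q[:3]);B.append(-q[3])
    X,e,*_=np.linalg.lstsq(np.array(A),np.array(B),rcond=None); return X.round(4),e**.5
def blob(c,u,v):
    h=cv2.cvtColor(c['image'],cv2.COLOR_BGR2HSV); m=cv2.inRange(h,(18,110,80),(40,255,255))
    m[:, :u-25]=0;m[:,u+25:]=0;m[:v-25]=0;m[v+25:]=0
    k,_=cv2.findContours(m,cv2.RETR_EXTERNAL,cv2.CHAIN_APPROX_NONE); k=max(k,key=cv2.contourArea)
    return cv2.fitEllipse(k)
a,b=blob(S,242,247),blob(T,312,134); print('wide',a,b,tri(a[0],b[0]), wz(S,*a[0],.1),wz(T,*b[0],.1))
a,b=blob(S,347,207),blob(T,202,138); print('small',a,b,tri(a[0],b[0]))
for nm,c,u,v in(('padS',S,351,349),('padT',T,466,302),('trayS',S,207,463),('trayT',T,610,261),('nestT',T,475,195)): print(nm,w(c,u*s,v*s))
cr=lambda c,x,y,W,H,k:cv2.resize(c['image'][y:y+H,x:x+W],None,fx=k,fy=k,interpolation=cv2.INTER_CUBIC)
# top crop: x 280-430,y 110-210 ; scene: x 80-280, y 205-345
cv2.imwrite('pics/c1.png',cr(T,280,110,150,100,5)); cv2.imwrite('pics/c2.png',cr(S,80,205,200,140,4))
E
```

```text
wide ((241.8347625732422, 247.321044921875), (11.637904167175293, 18.763378143310547), 89.35485076904297) ((311.76715087890625, 133.83538818359375), (14.19152545928955, 14.279223442077637), 113.8377685546875) (array([ 0.615 , -0.0261,  0.0979]), array([0.0014972])) [ 0.61769054 -0.02643577  0.1       ] [ 0.61403182 -0.02687037  0.1       ]
small ((346.58453369140625, 206.96337890625), (5.881854057312012, 11.297993659973145), 101.49163055419922) ((201.93174743652344, 137.41287231445312), (9.25283145904541, 9.570088386535645), 90.38485717773438) (array([0.6074, 0.257 , 0.0981]), array([0.00119974]))
padS [0.46990842 0.00937551 0.05281105]
padT [0.46436359 0.00630207 0.05394579]
trayS [ 0.54168409 -0.24189798  0.00368134]
trayT [ 0.53951147 -0.25131503  0.00451288]
nestT [ 0.63784688 -0.00722128  0.09937286]
```

View pics/c1.png

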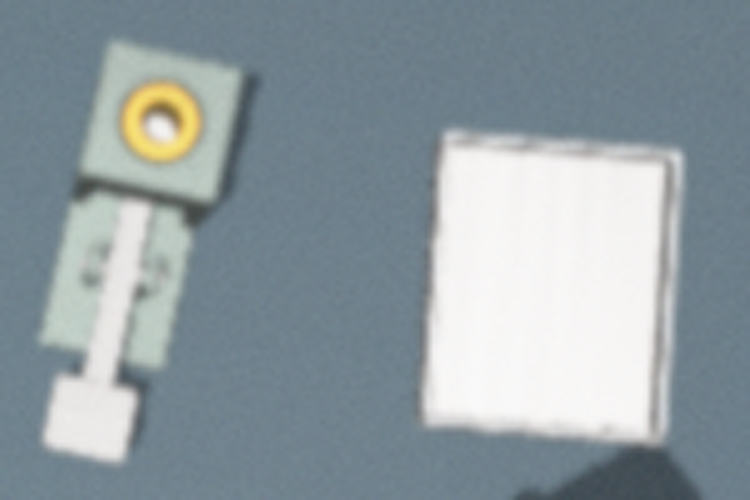

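View pics/c2.png

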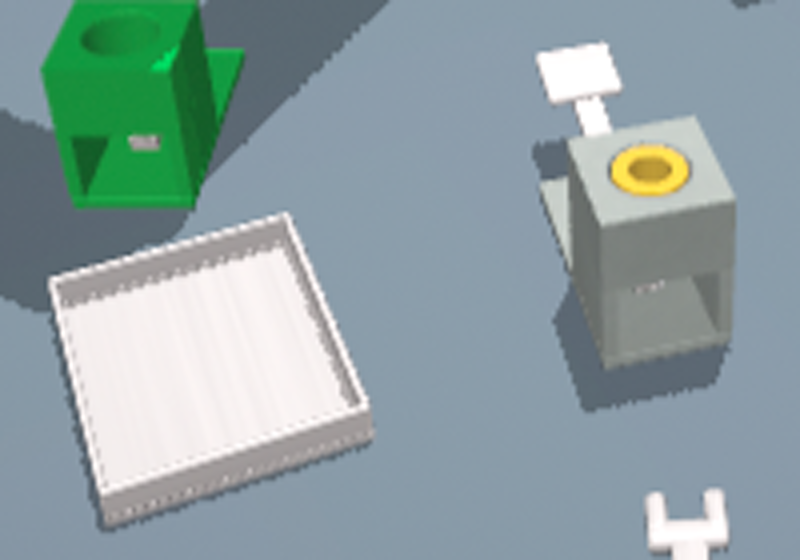

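```bash
python3 - <<'E'
from h import *
S,T=ld('scene'),ld('top')
f=lambda u,v:(280+(u+.5)/5-.5,110+(v+.5)/5-.5); g=lambda u,v:(80+u/4,205+v/4)
for q in[(445,132),(682,150),(662,442),(424,425)]: print('tray',wz(T,*f(*q),.022).round(4))
for q in[(288,214),(372,408),(104,490),(50,281)]: print('trayS',wz(S,*g(*q),.022).round(4))
P=[wz(T,*f(*q),.055) for q in[(58,372),(141,388),(124,464),(42,447)]]; c=np.mean(P,0)
Q=[wz(S,*g(*q),.055) for q in[(536,53),(606,42),(622,88),(556,103)]]; d=np.mean(Q,0)
print(np.round(P,4),c,np.round(Q,4),d)
b=np.array([.615,-.0265,.1])
for e in(c,d): k=e-b; print(np.hypot(*k[:2]),np.degrees(np.arctan2(k[1],k[0])))
E
```

```text
tray [ 0.6231 -0.1893  0.022 ]
tray [ 0.6123 -0.318   0.022 ]
tray [ 0.4527 -0.3027  0.022 ]
tray [ 0.4624 -0.1747  0.022 ]
trayS [ 0.4699 -0.1725  0.022 ]
trayS [ 0.6274 -0.1858  0.022 ]
trayS [ 0.6132 -0.3119  0.022 ]
trayS [ 0.4593 -0.2995  0.022 ]
[[ 0.489   0.0248  0.055 ]
 [ 0.4803 -0.019   0.055 ]
 [ 0.4401 -0.0097  0.055 ]
 [ 0.4492  0.0335  0.055 ]] [0.46466433 0.00740213 0.055     ] [[ 0.4417 -0.0046  0.055 ]
 [ 0.4523  0.0371  0.055 ]
 [ 0.4977  0.0235  0.055 ]
 [ 0.4917 -0.0163  0.055 ]] [0.4708562  0.00990951 0.055     ]
0.15411089571597592 167.29183274482784
0.14867106888991896 165.82408780656576
```

Request:
step_arm:
  increments:
    - {"tx":14,"ty":33,"tz":0,"az":-1.5,"claw":-1}
    - {"tx":14,"ty":33,"az":-1.5,"claw":-1}
    - {"tx":14,"ty":33,"az":-1.5,"claw":-1}
    - {"tx":14,"ty":33,"az":-1.5,"claw":-1}
    - {"tx":14,"ty":33,"az":-1.5,"claw":-1}
    - {"tx":14,"ty":33,"az":-1.5,"claw":-1}
    - {"tx":14,"ty":33,"az":-1.5,"claw":-1}
    - {"tx":14,"ty":33,"az":-1.5,"claw":-1}
    - {"tx":14,"ty":33,"az":-1.5,"claw":-1}
    - {"tx":14,"ty":33,"az":-1.5,"claw":-1}
    - {"tx":14,"ty":33,"az":-1.5,"claw":-1}
    - {"tx":14,"ty":33,"az":-1.5,"claw":-1}
  newtons: 20

```text
$.increments[0]: bad value
```

Request:
step_arm:
  increments:
    - {"tx":14,"ty":33,"tz":0,"ax":0,"ay":0,"az":-1.5,"claw":-1}
  newtons: 20

```text
time_s: 0.2
tcp_pos: [0.1916, -0.6194, 0.2437]
eef_rot: [179.9, -0.1, -166.3]
contact_force: [-0.1, -0.1, -0.6]
gripper_width: 0.0839
```

Request:
step_arm:
  increments:
    - {"tx":14,"ty":33,"tz":0,"ax":0,"ay":0,"az":-1.5,"claw":-1}
    - {"tx":14,"ty":33,"tz":0,"ax":0,"ay":0,"az":-1.5,"claw":-1}
    - {"tx":14,"ty":33,"tz":0,"ax":0,"ay":0,"az":-1.5,"claw":-1}
    - {"tx":14,"ty":33,"tz":0,"ax":0,"ay":0,"az":-1.5,"claw":-1}
    - {"tx":14,"ty":33,"tz":0,"ax":0,"ay":0,"az":-1.5,"claw":-1}
    - {"tx":14,"ty":33,"tz":0,"ax":0,"ay":0,"az":-1.5,"claw":-1}
    - {"tx":14,"ty":33,"tz":0,"ax":0,"ay":0,"az":-1.5,"claw":-1}
    - {"tx":14,"ty":33,"tz":0,"ax":0,"ay":0,"az":-1.5,"claw":-1}
    - {"tx":14,"ty":33,"tz":0,"ax":0,"ay":0,"az":-1.5,"claw":-1}
    - {"tx":14,"ty":33,"tz":0,"ax":0,"ay":0,"az":-1.5,"claw":-1}
    - {"tx":14,"ty":33,"tz":0,"ax":0,"ay":0,"az":-1.5,"claw":-1}
    - {"tx":14,"ty":33,"tz":0,"ax":0,"ay":0,"az":-1.5,"claw":-1}

```text
time_s: 1.4
tcp_pos: [0.3606, -0.2205, 0.2455]
eef_rot: [180.0, 0.0, 175.8]
contact_force: [0.3, -0.9, 0.4]
gripper_width: 0.0008
```

Request:
step_arm:
  increments:
    - {"tx":14,"ty":33,"tz":0,"ax":0,"ay":0,"az":-1.5,"claw":-1}
    - {"tx":14,"ty":33,"tz":0,"ax":0,"ay":0,"az":-1.5,"claw":-1}
    - {"tx":14,"ty":33,"tz":-10,"ax":0,"ay":0,"az":-1.5,"claw":-1}
    - {"tx":14,"ty":33,"tz":-20,"ax":0,"ay":0,"az":-1.5,"claw":-1}
    - {"tx":14,"ty":33,"tz":-20,"ax":0,"ay":0,"az":-1.5,"claw":-1}
    - {"tx":14,"ty":30,"tz":-20,"ax":0,"ay":0,"az":-1.5,"claw":-1}
    - {"tx":14,"ty":20,"tz":-20,"ax":0,"ay":0,"az":0,"claw":-1}
    - {"tx":0,"ty":0,"tz":0,"ax":0,"ay":0,"az":0,"claw":-1}
    - {"tx":0,"ty":0,"tz":0,"ax":0,"ay":0,"az":0,"claw":-1}

```text
time_s: 2.3
tcp_pos: [0.4582, -0.0067, 0.1549]
eef_rot: [-179.9, -0.1, 166.9]
contact_force: [0.1, 0.0, -0.3]
gripper_width: 0.0005
```

Request:
step_arm:
  increments:
    - {"tx":5,"ty":15,"tz":-30,"ax":0,"ay":0,"az":0,"claw":-1}
    - {"tx":0,"ty":0,"tz":-30,"ax":0,"ay":0,"az":0,"claw":-1}
    - {"tx":0,"ty":0,"tz":-10,"ax":0,"ay":0,"az":0,"claw":-1}
    - {"tx":0,"ty":0,"tz":-5,"ax":0,"ay":0,"az":0,"claw":-1}
    - {"tx":0,"ty":0,"tz":-5,"ax":0,"ay":0,"az":0,"claw":-1}
    - {"tx":0,"ty":0,"tz":-5,"ax":0,"ay":0,"az":0,"claw":-1}
    - {"tx":0,"ty":0,"tz":0,"ax":0,"ay":0,"az":0,"claw":-1}

```text
time_s: 3.0
tcp_pos: [0.4639, 0.008, 0.0711]
eef_rot: [180.0, 0.0, 166.8]
contact_force: [-0.9, -0.5, 1.2]
gripper_width: 0.0005
```

Request:
step_arm:
  increments:
    - {"tx":0,"ty":0,"tz":-4,"ax":0,"ay":0,"az":0,"claw":-1}
    - {"tx":0,"ty":0,"tz":-4,"ax":0,"ay":0,"az":0,"claw":-1}
    - {"tx":0,"ty":0,"tz":-4,"ax":0,"ay":0,"az":0,"claw":-1}
    - {"tx":0,"ty":0,"tz":-4,"ax":0,"ay":0,"az":0,"claw":-1}
    - {"tx":0,"ty":0,"tz":0,"ax":0,"ay":0,"az":0,"claw":-1}

```text
time_s: 3.5
tcp_pos: [0.4634, 0.0081, 0.0549]
eef_rot: [180.0, -0.0, 166.8]
contact_force: [-0.7, 0.5, 0.6]
gripper_width: 0.0008
```

Request:
step_arm:
  increments:
    - {"tx":0,"ty":0,"tz":-3,"ax":0,"ay":0,"az":0,"claw":-1}
    - {"tx":0,"ty":0,"tz":-3,"ax":0,"ay":0,"az":0,"claw":-1}
    - {"tx":0,"ty":0,"tz":0,"ax":0,"ay":0,"az":0,"claw":-1}

```text
time_s: 3.8
tcp_pos: [0.4636, 0.0081, 0.049]
eef_rot: [180.0, 0.0, 166.8]
contact_force: [-2.9, 0.9, 3.9]
gripper_width: 0.0004
```

Request:
step_arm:
  increments:
    - {"tx":0,"ty":0,"tz":-1.5,"ax":0,"ay":0,"az":0,"claw":-1}
    - {"tx":0,"ty":0,"tz":0,"ax":0,"ay":0,"az":0,"claw":-1}

```text
time_s: 4.0
tcp_pos: [0.4637, 0.0081, 0.0476]
eef_rot: [180.0, 0.0, 166.8]
contact_force: [-3.2, 1.0, 5.9]
gripper_width: 0.0006
```

Request:
step_arm:
  increments:
    - {"tx":0,"ty":0,"tz":-1,"ax":0,"ay":0,"az":0,"claw":-1}
    - {"tx":0,"ty":0,"tz":0,"ax":0,"ay":0,"az":0,"claw":-1}

```text
time_s: 4.2
tcp_pos: [0.4637, 0.0081, 0.0467]
eef_rot: [180.0, 0.0, 166.9]
contact_force: [-2.9, 0.4, 5.8]
gripper_width: 0.0005
```

Request:
step_arm:
  increments:
    - {"tx":0,"ty":0,"tz":-1,"ax":0,"ay":0,"az":0,"claw":-1}
    - {"tx":0,"ty":0,"tz":0,"ax":0,"ay":0,"az":0,"claw":-1}

```text
time_s: 4.4
tcp_pos: [0.4637, 0.008, 0.0457]
eef_rot: [180.0, 0.0, 166.8]
contact_force: [-3.5, 0.9, 6.6]
gripper_width: 0.0005
```

Request:
step_arm:
  increments:
    - {"tx":0,"ty":0,"tz":-1,"ax":0,"ay":0,"az":0,"claw":-1}
    - {"tx":0,"ty":0,"tz":0,"ax":0,"ay":0,"az":0,"claw":-1}

```text
time_s: 4.6
tcp_pos: [0.4638, 0.0081, 0.0448]
eef_rot: [180.0, 0.0, 166.9]
contact_force: [-3.7, 0.1, 6.3]
gripper_width: 0.0003
```

Request:
step_arm:
  increments:
    - {"tx":0,"ty":0,"tz":-1,"ax":0,"ay":0,"az":0,"claw":-1}
    - {"tx":0,"ty":0,"tz":0,"ax":0,"ay":0,"az":0,"claw":-1}

```text
time_s: 4.8
tcp_pos: [0.4639, 0.0081, 0.0442]
eef_rot: [180.0, 0.0, 166.9]
contact_force: [-4.2, 1.0, 13.0]
gripper_width: 0.0003
```

```bash
python3 - <<'E'
from h import *
S,T=cap('scene'),cap('top')
cr=lambda c,x,y,W,H,k:cv2.resize(c['image'][y:y+H,x:x+W],None,fx=k,fy=k,interpolation=cv2.INTER_CUBIC)
cv2.imwrite('pics/c3.png',cr(S,190,140,160,160,3.7))
E
```

```text
(no output)
```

View pics/c3.png

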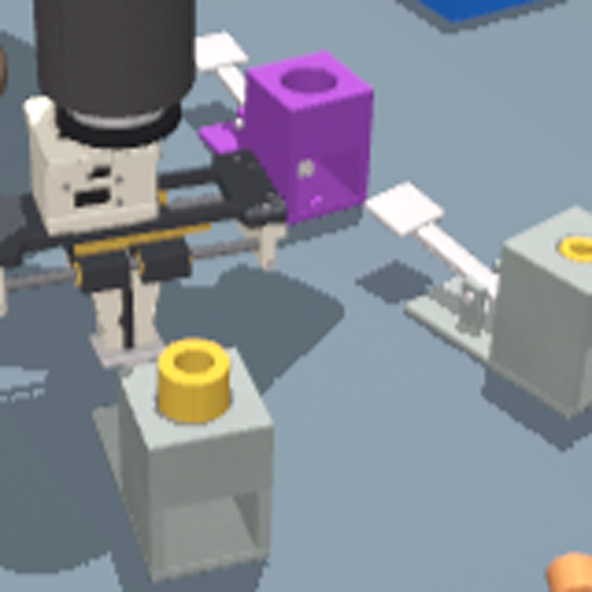

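The bushing now stands well clear of the nest (top at about (194,360) in the crop) and the force has started to rise. I'll push slightly more to confirm the stop.

Request:
step_arm:
  increments:
    - {"tx":0,"ty":0,"tz":-1,"ax":0,"ay":0,"az":0,"claw":-1}
    - {"tx":0,"ty":0,"tz":0,"ax":0,"ay":0,"az":0,"claw":-1}

```text
time_s: 5.1
tcp_pos: [0.4639, 0.008, 0.0438]
eef_rot: [180.0, 0.1, 166.9]
contact_force: [-8.1, 0.9, 22.1]
gripper_width: 0.0005
```

Request:
step_arm:
  increments:
    - {"tx":0,"ty":0,"tz":-0.7,"ax":0,"ay":0,"az":0,"claw":-1}
    - {"tx":0,"ty":0,"tz":0,"ax":0,"ay":0,"az":0,"claw":-1}

```text
time_s: 5.3
tcp_pos: [0.464, 0.008, 0.0436]
eef_rot: [180.0, 0.1, 166.9]
contact_force: [-11.8, 0.6, 30.3]
gripper_width: 0.0005
```

Firm stop reached: 30 N with almost no further travel. Retreating straight up.

Request:
step_arm:
  increments:
    - {"tx":0,"ty":0,"tz":5,"ax":0,"ay":0,"az":0,"claw":-1}
    - {"tx":0,"ty":0,"tz":20,"ax":0,"ay":0,"az":0,"claw":-1}
    - {"tx":0,"ty":0,"tz":40,"ax":0,"ay":0,"az":0,"claw":-1}
    - {"tx":0,"ty":0,"tz":40,"ax":0,"ay":0,"az":0,"claw":1}
    - {"tx":0,"ty":0,"tz":40,"ax":0,"ay":0,"az":0,"claw":1}
    - {"tx":0,"ty":0,"tz":0,"ax":0,"ay":0,"az":0,"claw":1}

```text
time_s: 5.9
tcp_pos: [0.467, 0.0089, 0.1924]
eef_rot: [179.7, 0.5, 166.9]
contact_force: [0.2, -0.1, -0.3]
gripper_width: 0.0193
```

```bash
python3 - <<'E'
from h import *
S,T=cap('scene'),cap('top')
out=[]
for c,u,v in((S,242,240),(T,312,132)):
    cv2.imwrite(f'pics/d{u}.png',cv2.resize(c['image'][v-32:v+33,u-32:u+33],None,fx=6,fy=6,interpolation=cv2.INTER_CUBIC))
a=cv2.imread('pics/d242.png');b=cv2.imread('pics/d312.png');cv2.imwrite('pics/d.png',np.hstack([a,b]))
h=S['depth'];
for n,c,u,v in(('S',S,242,240),('T',T,312,132)):
    hs=cv2.cvtColor(c['image'],cv2.COLOR_BGR2HSV); m=cv2.inRange(hs,(18,110,80),(40,255,255))
    ys,xs=np.nonzero(m); k=(abs(xs-u)<25)&(abs(ys-v)<25)
    P=np.array([w(c,x,y,c['depth'][y,x]) for x,y in zip(xs[k],ys[k]) if c['depth'][y,x]>0])
    t=P[P[:,2]>np.percentile(P[:,2],90)-.006]; print(n,len(t),t.mean(0),t.min(0),t.max(0))
E
```

```text
S 171 [ 0.61688948 -0.02574358  0.12291256] [ 0.59635594 -0.04452645  0.11828812] [ 0.63477929 -0.00514339  0.12583051]
T 80 [ 0.61704506 -0.02374531  0.13087909] [ 0.50496012 -0.04543696  0.12134819] [0.63122894 0.02715939 0.60836969]
```

View pics/d.png

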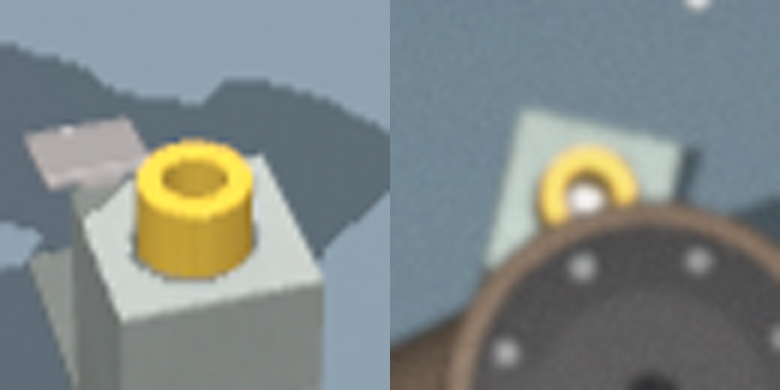

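The bushing is up, top at z ≈ 0.124 and centre (0.6155, -0.026), and the paddle stays down. Moving above it.

Request:
step_arm:
  increments:
    - {"tx":37,"ty":-9,"tz":3,"ax":0,"ay":0,"az":0,"claw":1}
    - {"tx":37,"ty":-9,"tz":0,"ax":0,"ay":0,"az":0,"claw":1}
    - {"tx":37,"ty":-9,"tz":0,"ax":0,"ay":0,"az":0,"claw":1}
    - {"tx":37,"ty":-8,"tz":0,"ax":0,"ay":0,"az":0,"claw":1}
    - {"tx":0,"ty":0,"tz":0,"ax":0,"ay":0,"az":0,"claw":1}
    - {"tx":0,"ty":0,"tz":0,"ax":0,"ay":0,"az":0,"claw":1}
    - {"tx":0,"ty":0,"tz":0,"ax":0,"ay":0,"az":0,"claw":1}

```text
time_s: 6.7
tcp_pos: [0.6105, -0.027, 0.1882]
eef_rot: [-180.0, -0.1, 166.8]
contact_force: [-1.1, 0.1, -0.8]
gripper_width: 0.083
```

Request:
step_arm:
  increments:
    - {"tx":5,"ty":1,"tz":0,"ax":0,"ay":0,"az":0,"claw":1}
    - {"tx":0,"ty":0,"tz":-20,"ax":0,"ay":0,"az":0,"claw":1}
    - {"tx":0,"ty":0,"tz":-20,"ax":0,"ay":0,"az":0,"claw":1}
    - {"tx":0,"ty":0,"tz":-14,"ax":0,"ay":0,"az":0,"claw":1}
    - {"tx":0,"ty":0,"tz":-5,"ax":0,"ay":0,"az":0,"claw":1}
    - {"tx":0,"ty":0,"tz":-5,"ax":0,"ay":0,"az":0,"claw":1}
    - {"tx":0,"ty":0,"tz":0,"ax":0,"ay":0,"az":0,"claw":1}
    - {"tx":0,"ty":0,"tz":0,"ax":0,"ay":0,"az":0,"claw":1}

```text
time_s: 7.5
tcp_pos: [0.617, -0.0258, 0.1261]
eef_rot: [180.0, 0.1, 166.9]
contact_force: [0.4, -0.0, 0.5]
gripper_width: 0.0875
```

```bash
python3 - <<'E'
from h import *
S=cap('scene')
cv2.imwrite('pics/e.png',cv2.resize(S['image'][170:290,180:310],None,fx=4.6,fy=4.6,interpolation=cv2.INTER_CUBIC))
E
```

```text
(no output)
```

View pics/e.png

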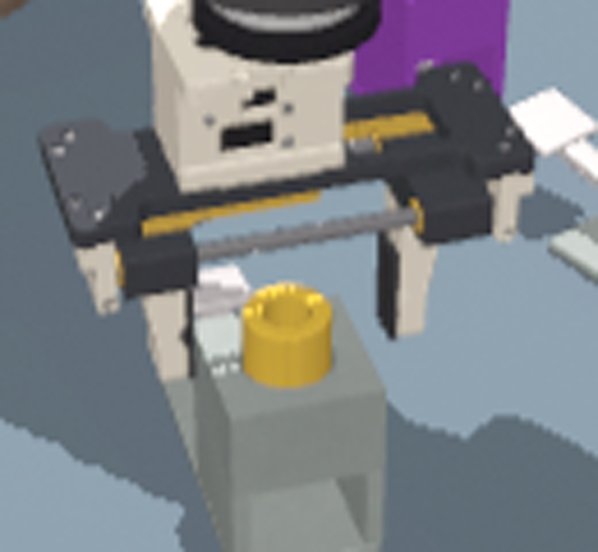

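The fingers straddle the bushing evenly, with tips near (165,378) and (405,335) and the bushing at (287,340). Closing.

Request:
step_arm:
  increments:
    - {"tx":-1,"ty":0,"tz":-2.5,"ax":0,"ay":0,"az":0,"claw":1}
    - {"tx":0,"ty":0,"tz":0,"ax":0,"ay":0,"az":0,"claw":0.2}
    - {"tx":0,"ty":0,"tz":0,"ax":0,"ay":0,"az":0,"claw":0.1}
    - {"tx":0,"ty":0,"tz":0,"ax":0,"ay":0,"az":0,"claw":0}
    - {"tx":0,"ty":0,"tz":0,"ax":0,"ay":0,"az":0,"claw":-1}
    - {"tx":0,"ty":0,"tz":0,"ax":0,"ay":0,"az":0,"claw":-1}
    - {"tx":0,"ty":0,"tz":0,"ax":0,"ay":0,"az":0,"claw":-1}
    - {"tx":0,"ty":0,"tz":0,"ax":0,"ay":0,"az":0,"claw":-1}
    - {"tx":0,"ty":0,"tz":0,"ax":0,"ay":0,"az":0,"claw":-1}
  newtons: 25

```text
time_s: 8.45
tcp_pos: [0.6157, -0.0259, 0.1229]
eef_rot: [180.0, 0.0, 166.8]
contact_force: [-0.1, 0.3, 0.5]
gripper_width: 0.0394
```

Request:
step_arm:
  increments:
    - {"tx":0,"ty":0,"tz":3,"ax":0,"ay":0,"az":0,"claw":-1}
    - {"tx":0,"ty":0,"tz":5,"ax":0,"ay":0,"az":0,"claw":-1}
    - {"tx":0,"ty":0,"tz":10,"ax":0,"ay":0,"az":0,"claw":-1}
    - {"tx":0,"ty":0,"tz":15,"ax":0,"ay":0,"az":0,"claw":-1}
    - {"tx":0,"ty":0,"tz":15,"ax":0,"ay":0,"az":0,"claw":-1}
    - {"tx":0,"ty":0,"tz":15,"ax":0,"ay":0,"az":0,"claw":-1}
    - {"tx":0,"ty":0,"tz":10,"ax":0,"ay":0,"az":0,"claw":-1}
    - {"tx":0,"ty":0,"tz":0,"ax":0,"ay":0,"az":0,"claw":-1}

```text
time_s: 9.25
tcp_pos: [0.6163, -0.0259, 0.1979]
eef_rot: [179.9, 0.2, 166.9]
contact_force: [-0.8, -0.2, -3.9]
gripper_width: 0.0399
```

```bash
python3 - <<'E'
from h import *
S=cap('scene')
cv2.imwrite('pics/f.png',cv2.resize(S['image'][130:290,160:330],None,fx=3.7,fy=3.7,interpolation=cv2.INTER_CUBIC))
E
```

```text
(no output)
```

View pics/f.png

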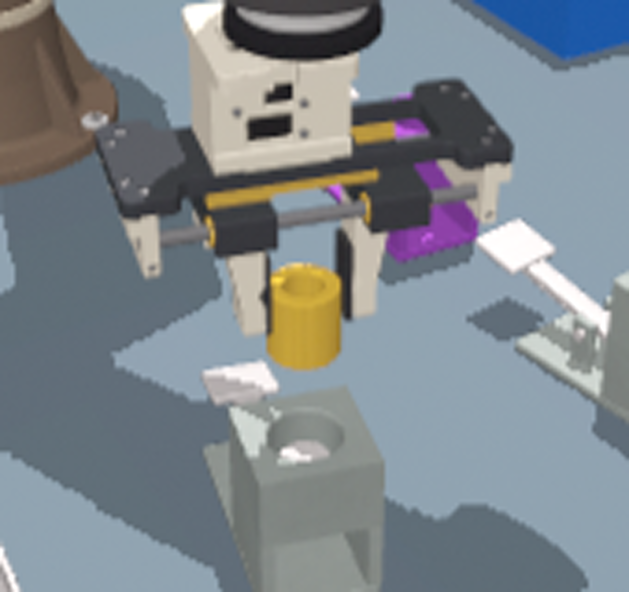

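The bushing is held upright and clear of the nest (crop (303,315)), and the nest is empty. Carrying it to the tray.

Request:
step_arm:
  increments:
    - {"tx":-4,"ty":-10,"tz":0,"ax":0,"ay":0,"az":0,"claw":-1}
    - {"tx":-8,"ty":-22,"tz":0,"ax":0,"ay":0,"az":0,"claw":-1}
    - {"tx":-8,"ty":-24,"tz":0,"ax":0,"ay":0,"az":0,"claw":-1}
    - {"tx":-8,"ty":-24,"tz":0,"ax":0,"ay":0,"az":0,"claw":-1}
    - {"tx":-8,"ty":-24,"tz":0,"ax":0,"ay":0,"az":0,"claw":-1}
    - {"tx":-8,"ty":-24,"tz":0,"ax":0,"ay":0,"az":0,"claw":-1}
    - {"tx":-8,"ty":-24,"tz":0,"ax":0,"ay":0,"az":0,"claw":-1}
    - {"tx":-8,"ty":-24,"tz":0,"ax":0,"ay":0,"az":0,"claw":-1}
    - {"tx":-8,"ty":-22,"tz":0,"ax":0,"ay":0,"az":0,"claw":-1}
    - {"tx":-8,"ty":-18,"tz":0,"ax":0,"ay":0,"az":0,"claw":-1}
    - {"tx":-2,"ty":-6,"tz":0,"ax":0,"ay":0,"az":0,"claw":-1}
    - {"tx":0,"ty":0,"tz":0,"ax":0,"ay":0,"az":0,"claw":-1}

```text
time_s: 10.5
tcp_pos: [0.5366, -0.2488, 0.1951]
eef_rot: [-180.0, -0.1, 166.7]
contact_force: [0.0, 0.3, -3.3]
gripper_width: 0.0393
```

Request:
step_arm:
  increments:
    - {"tx":0,"ty":0,"tz":-10,"ax":0,"ay":0,"az":0,"claw":-1}
    - {"tx":0,"ty":0,"tz":-20,"ax":0,"ay":0,"az":0,"claw":-1}
    - {"tx":0,"ty":0,"tz":-25,"ax":0,"ay":0,"az":0,"claw":-1}
    - {"tx":0,"ty":0,"tz":-25,"ax":0,"ay":0,"az":0,"claw":-1}
    - {"tx":0,"ty":0,"tz":-20,"ax":0,"ay":0,"az":0,"claw":-1}
    - {"tx":0,"ty":0,"tz":-15,"ax":0,"ay":0,"az":0,"claw":-1}
    - {"tx":0,"ty":0,"tz":-10,"ax":0,"ay":0,"az":0,"claw":-1}
    - {"tx":0,"ty":0,"tz":-5,"ax":0,"ay":0,"az":0,"claw":-1}
    - {"tx":0,"ty":0,"tz":0,"ax":0,"ay":0,"az":0,"claw":-1}

```text
time_s: 11.4
tcp_pos: [0.5375, -0.2475, 0.0652]
eef_rot: [-180.0, -0.1, 166.9]
contact_force: [0.2, 0.4, -2.7]
gripper_width: 0.0395
```

Request:
step_arm:
  increments:
    - {"tx":0,"ty":0,"tz":-5,"ax":0,"ay":0,"az":0,"claw":-1}
    - {"tx":0,"ty":0,"tz":-5,"ax":0,"ay":0,"az":0,"claw":-1}
    - {"tx":0,"ty":0,"tz":-4,"ax":0,"ay":0,"az":0,"claw":-1}
    - {"tx":0,"ty":0,"tz":-2,"ax":0,"ay":0,"az":0,"claw":-1}
    - {"tx":0,"ty":0,"tz":-1,"ax":0,"ay":0,"az":0,"claw":-1}
    - {"tx":0,"ty":0,"tz":0,"ax":0,"ay":0,"az":0,"claw":-1}

```text
time_s: 12.0
tcp_pos: [0.5376, -0.248, 0.0488]
eef_rot: [-180.0, -0.0, 166.8]
contact_force: [-0.6, 0.1, -2.8]
gripper_width: 0.0394
```

Request:
step_arm:
  increments:
    - {"tx":0,"ty":0,"tz":-1,"ax":0,"ay":0,"az":0,"claw":-1}
    - {"tx":0,"ty":0,"tz":-1,"ax":0,"ay":0,"az":0,"claw":-1}
    - {"tx":0,"ty":0,"tz":0,"ax":0,"ay":0,"az":0,"claw":-1}

```text
time_s: 12.3
tcp_pos: [0.5375, -0.2479, 0.0468]
eef_rot: [180.0, -0.0, 166.8]
contact_force: [-0.2, 0.4, -3.0]
gripper_width: 0.0395
```

Request:
step_arm:
  increments:
    - {"tx":0,"ty":0,"tz":-1,"ax":0,"ay":0,"az":0,"claw":-1}
    - {"tx":0,"ty":0,"tz":0,"ax":0,"ay":0,"az":0,"claw":-1}

```text
time_s: 12.5
tcp_pos: [0.5375, -0.2479, 0.0457]
eef_rot: [180.0, -0.0, 166.8]
contact_force: [-1.2, -0.5, -4.3]
gripper_width: 0.0397
```

Request:
step_arm:
  increments:
    - {"tx":0,"ty":0,"tz":-1,"ax":0,"ay":0,"az":0,"claw":-1}
    - {"tx":0,"ty":0,"tz":0,"ax":0,"ay":0,"az":0,"claw":-1}

```text
time_s: 12.7
tcp_pos: [0.5375, -0.2479, 0.0447]
eef_rot: [-180.0, -0.0, 166.8]
contact_force: [-0.9, 0.8, -2.8]
gripper_width: 0.0391
```

Request:
step_arm:
  increments:
    - {"tx":0,"ty":0,"tz":-0.7,"ax":0,"ay":0,"az":0,"claw":-1}
    - {"tx":0,"ty":0,"tz":0,"ax":0,"ay":0,"az":0,"claw":-1}

```text
time_s: 12.9
tcp_pos: [0.5377, -0.2479, 0.0442]
eef_rot: [-180.0, 0.0, 166.8]
contact_force: [0.4, -0.5, -3.6]
gripper_width: 0.0396
```

Request:
step_arm:
  increments:
    - {"tx":0,"ty":0,"tz":-0.6,"ax":0,"ay":0,"az":0,"claw":-1}
    - {"tx":0,"ty":0,"tz":0,"ax":0,"ay":0,"az":0,"claw":-1}

```text
time_s: 13.1
tcp_pos: [0.5377, -0.2479, 0.0441]
eef_rot: [-180.0, 0.0, 166.9]
contact_force: [-1.5, 1.4, 3.6]
gripper_width: 0.0395
```

Request:
step_arm:
  increments:
    - {"tx":0,"ty":0,"tz":-0.6,"ax":0,"ay":0,"az":0,"claw":-1}
    - {"tx":0,"ty":0,"tz":0,"ax":0,"ay":0,"az":0,"claw":-1}

```text
time_s: 13.3
tcp_pos: [0.5377, -0.2479, 0.044]
eef_rot: [-180.0, 0.0, 166.9]
contact_force: [-3.6, 3.6, 10.2]
gripper_width: 0.0392
```

Touchdown at the predicted height. Unloading, then releasing to a partial opening.

Request:
step_arm:
  increments:
    - {"tx":0,"ty":0,"tz":0.9,"ax":0,"ay":0,"az":0,"claw":-1}
    - {"tx":0,"ty":0,"tz":0,"ax":0,"ay":0,"az":0,"claw":-0.05}
    - {"tx":0,"ty":0,"tz":0,"ax":0,"ay":0,"az":0,"claw":0.05}
    - {"tx":0,"ty":0,"tz":0,"ax":0,"ay":0,"az":0,"claw":0.2}
    - {"tx":0,"ty":0,"tz":0,"ax":0,"ay":0,"az":0,"claw":0.4}
    - {"tx":0,"ty":0,"tz":0,"ax":0,"ay":0,"az":0,"claw":0.4}
    - {"tx":0,"ty":0,"tz":0,"ax":0,"ay":0,"az":0,"claw":0.4}

```text
time_s: 14.0
tcp_pos: [0.5376, -0.2479, 0.0438]
eef_rot: [-180.0, -0.0, 166.8]
contact_force: [0.1, -0.4, -0.3]
gripper_width: 0.061
```

Request:
step_arm:
  increments:
    - {"tx":0,"ty":0,"tz":5,"ax":0,"ay":0,"az":0,"claw":0.4}
    - {"tx":0,"ty":0,"tz":15,"ax":0,"ay":0,"az":0,"claw":0.4}
    - {"tx":0,"ty":0,"tz":30,"ax":0,"ay":0,"az":0,"claw":0.4}
    - {"tx":0,"ty":0,"tz":40,"ax":0,"ay":0,"az":0,"claw":0.4}
    - {"tx":0,"ty":0,"tz":40,"ax":0,"ay":0,"az":0,"claw":0.4}
    - {"tx":0,"ty":0,"tz":30,"ax":0,"ay":0,"az":0,"claw":0.4}
    - {"tx":0,"ty":0,"tz":0,"ax":0,"ay":0,"az":0,"claw":0.4}
    - {"tx":0,"ty":0,"tz":0,"ax":0,"ay":0,"az":0,"claw":0.4}

```text
time_s: 14.8
tcp_pos: [0.5378, -0.2479, 0.2049]
eef_rot: [180.0, 0.1, 166.8]
contact_force: [-0.6, -0.2, -0.8]
gripper_width: 0.0615
```

```bash
python3 - <<'E'
from h import *
S=cap('scene'); print(w(S,133,285))
cv2.imwrite('pics/g.png',cv2.resize(S['image'][130:354,60:400],None,fx=2.3,fy=2.3,interpolation=cv2.INTER_CUBIC))
E
```

```text
[ 0.55311665 -0.23889542  0.0436538 ]
```

View pics/g.png

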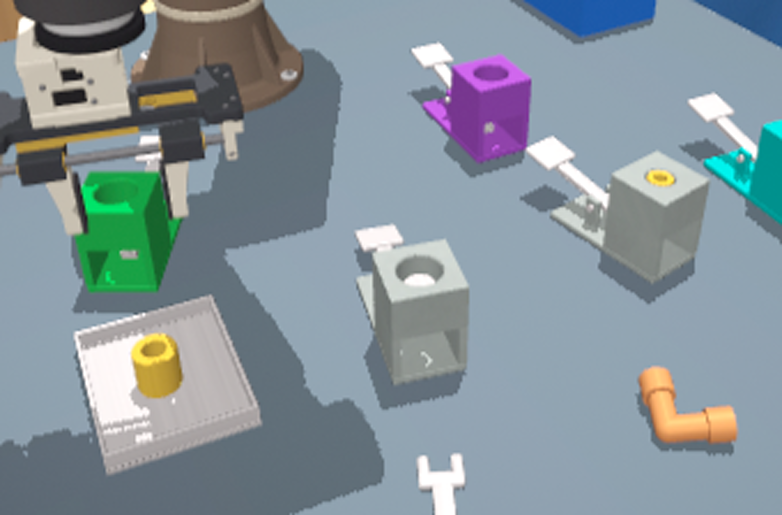

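The bushing stands upright near the tray centre (155,365), its paddle is still down, and the narrower bushing is flush in its nest (660,178). The gripper is clear of everything, so I'm handing in.

```bash
python3 -c "
from plant import r
print(r.close_job())"
```

```text
the job is handed in; nothing more can be done
None
```

The job is done and handed in at about 15 s of robot time: the wider bushing stands upright near the middle of the steel tray.

- **Paddle:** I pressed the wider bushing's paddle to its firm stop, where the force rose to 30 N with almost no further travel. The bushing top came up to about z = 0.124 m, and the paddle was still down in the last picture.
- **Bushing:** I gripped it at 25 N (opening 39.4 mm), lifted it and lowered it into the tray. It touched down at the predicted height with about 10 N, and I eased that off before opening the fingers.
- **Last picture:** The narrower bushing is still flush in its nest, its paddle looks untouched, and the gripper was about 16 cm above the set-down height, touching nothing.

No check failed. The two cameras disagreed by a few millimetres on positions (up to about 7 mm at the paddle), within what the push and grasp allowed.

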